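Open the microscope accessory case past its safety catch

ROBOT

A 6-joint arm with a two-finger parallel gripper is mounted at the origin on the work surface. World frame = base frame: x ahead of the robot, y to its left, z up, the work surface at z = 0. Lengths are in m, angles in degrees, forces in N, time in s.
With the tool pointing down it reaches from about 0.375 to 0.9 m from the base axis. Payload 3.1 kg.
Tool frame: the origin (TCP) lies at the very end of the fingers, on their centre line; the grasp point (between the pads) lies 19 mm behind it; z points along the fingers, y is the direction in which the jaws open and shut (so a half turn about z gives the same grasp; the last joint's range is limited). The gripper opens to 87 mm and grips with 3 to 60 N. Pads are 19 mm wide; open, the fingers measure 117 mm over their backs; the gripper's body (75 mm by 190 mm) begins 51 mm behind the grasp point.
Start: joints at [62.137, 30.224, 82.088, -0, 67.689, -10.227], TCP at [0.189, 0.596, 0.223] pointing down, gripper open.
Joint ranges: [-176.69, 176.69], [-43.24, 126.21], [12.49, 139.97], [-82, 262], [0, 151.66], [-163.58, 163.58]. Speed limits (degrees/s): [159.86, 159.86, 180, 180, 180, 180].

INTERFACE

Orientations are given as a 3x3 rotation matrix whose columns are the frame's x, y, z axes.
In Python, from rig import bot gives the robot as it stands. The module is installed in compiled form; this text tells all that it offers.
- The arm moves only by the tool play_rows, never from a script. Its argument "targets" is a list of rows, each a list of 7 numbers: the closure, from 0 (fully open) to 1 (shut), then the shift along the world's x, y, z in m, then the turn, a rotation vector about the world's x, y, z in rad. A call has 1 to 12 rows; each row shifts and turns the commanded pose from where the row before left it; what a row does not reach is not made up. A row lasts 1/8 s, in which the tool goes at most 62.5 mm and 10.7 degrees, less where a joint would pass 70% of its speed; a pose out of reach is approached as far as the arm can. A call with a gripper value outside its range is refused whole. The fingers move at their own pace and stop on an object; the grip force is fixed at half the most. Time passes only in rows, so rows that do not move let the fingers close. It gives the time, the measured TCP pose, the force and the opening at its end, in the units of the state.
- bot.read_state(): the state, without advancing time (a new reading comes with each control period).
- bot.capture(name): name is "side" or "top"; returns the picture (400x640x3 uint8, blue, green, red); there is no depth.
- bot.get_calibration(name): a dict with "fx", "fy", "cx", "cy" (pixels), "R" (3x3) and "t" (3): a world point X has camera coordinates R X + t. Camera axes: x right, y down, z forward; pixel columns grow to the right and rows downward; lengths in m; the calibration is good to about 2 mm. A picture is of the moment at which its call begins. get_calibration takes no time and is no camera call.
- bot.hand_in(): hands the job in, once; it reports no verdict.
The state is a dict: "time_s": time; "joint_positions": joint angles; "qvel": joint speeds; "tau": joint torques, N m; "position": TCP position; "tcp_rot": TCP orientation; "force": force on the tool from outside, world axes, zero at the start; "moment": the same for the moment, N m; "opening": opening from 0.0 (shut) to 1.0 (fully open).
Only numpy, scipy, OpenCV 4.12 (cv2) and the standard library are available. Lean on these libraries where they do the work, as an engineer would, in place of code of your own. Each camera call takes 0.05 s, during which the arm holds its last target. There are 200 camera calls.

TASK

Open the microscope accessory case: with light finger pressure, never more than 18 N, press the catch's safety button down and, keeping it down, slide it all the way back from the latch until it pops up by itself and stays there. Then swing the T-handled latch up off the lid and right over towards the robot so that it stands upright or beyond, and only then raise the lid smoothly by its bow handle until it stands well open (65 degrees or so) and let go. Leave the other things on the bench where they are.

Things in the scene. Friction and masses are not known exactly. Their poses are not given: they have to be found in the camera images.
- case: Hard grey accessory case, 170 mm deep (its x) by 260 mm wide (its y), 80 mm high with the lid shut (lid from 58 up), fixed to the bench. Origin: centre of its underside; x points from the front (catch side, towards the robot) to the hinges at the back, y left seen from the front, z up. A steel catch sits on its front face (x = -85 mm). The spots below are given in this frame's directions.
- catch_spot (a point): Where the catch sits nominally: case's x -85, y 0, z 78 mm, the level of the catch body's top. The catch body reaches 46 mm forward of it and from y -24 to 92. The whole catch (button, latch) is bolted through slots, so it truly sits up to 3 mm off in x and y and 4 mm in z, differently each time (not turned): all three spots of the catch are nominal and must be corrected by eye or feel.
- button_spot (a point): Nominal middle of the safety button's top where a fingertip presses: 50 mm to the +y side of the latch's middle. Black button, top 16 (x) by 27 mm: y from -9 to +18 of the spot, then a 4 mm high, 4 mm wide cross rib to push against. Bevelled flanks, cannot be pinched. Guide rails 15 mm to either side in x, their tops 6 mm below the spot. Press with shut fingertips, a little to the latch side of the spot.
- latch_spot (a point): Nominal middle of the cross bar of the latch's upright T-handle, latch down: 30 mm long (y), 10 mm thick (x), 16 mm high, its top 8 mm above the spot; below it a stem 16 mm wide, 22 mm high on the level steel strap (24 mm wide, top 29 mm below the spot) that reaches over the lid. The released button's tongue and rails beside it lie 25 mm and more below the spot.
- latch_hinge_spot (a point): Nominal point on the latch's hinge axis (along the case's y): 29 mm in front (-x) of and 38 mm below latch_spot.
- safety_slide (a joint): How far the safety button is slid along the case's +y (away from the latch), m: 0 locked, tongue over the latch strap; 0.015 stop (settles at 0.013), released. The button gives down 5 mm: 2 N to start, 5.5 N at 3.5 mm, 7 N at 5 mm, then a hard stop. It slides only while down more than 3.5 mm, against 2 to 4 N; let up at the stop it pops up and stays; let up sooner it springs back.
- latch (a joint): Angle of the latch, rad: 0 lying level over the lid, 1.57 nose straight up, stop at 1.85. It turns about its hinge (along the case's y) so that the nose rises and the T-handle goes over towards the robot (-x). Stiff (about 0.2 N m), stays where it is left. Cannot lift while the safety tongue is over it.
- lid (a joint): Angle of the lid, rad: 0 shut, about 1.15 is well open, stop at 1.75. Turns up and back about point lid_hinge. Stiff hinge (0.4 N m plus 0.35 kg of lid): it stays where it is left. The latch strap holds it down.
- lid_handle (a point): Middle of the bow handle's grip bar on the lid: round steel bar 11 mm thick, 100 mm long along the case's y, 33 mm above the lid top, 43 mm behind the lid's front edge; 127 mm in front of and 55 mm above the hinge axis when shut.
- lid_hinge (a point): On the hinge axis of the lid (along the case's y), at the case's top back edge, 58 mm above the bench.
- dish: Bystander: flat clear petri dish, 90 mm across, 16 mm high, origin under its centre.
- eyepiece: Bystander: black microscope eyepiece, 40 mm across, 50 mm high, standing; origin under its centre.
- slide_box: Bystander: wooden slide box 85 x 99 x 33 mm, origin under its centre.
- pencil: Bystander: brown pencil 175 mm long, 7 mm thick, along its x, origin under its middle.
- forceps: Bystander: steel forceps 127 mm long, 8 mm high, along its x, origin under its middle.
- beaker: Bystander: glass beaker, 70 mm across, 90 mm high, origin under its centre.
- jar: Bystander: glass jar with white cap, 72 mm across, 100 mm high, origin under its centre.

How it is judged (in metres and radians):
On the way, in this order (a step that is already met when the one before it is completed fails the run):
1. the safety button is slid fully to its released place and stays there with the fingers off it, the latch still down (value of joint safety_slide above 0.012 m and value of joint latch below 0.15 rad and value of joint lid below 0.05 rad and contact force between the fingers and anything else below 0.5 N), for 0.2 s.
2. the latch is swung up (about upright or beyond), the lid still shut (value of joint latch above 1.35 rad and value of joint lid below 0.05 rad), for 0.2 s.
At the end, for the whole second after the job is handed in: The lid stands open by more than 0.95 rad and at rest, the latch stands up by more than 1.3 rad, the safety button is still in its released place (slid more than 12 mm), and nothing is held (value of joint lid above 0.95 rad and velocity of joint lid between -0.05 and 0.05 rad/s and value of joint latch above 1.3 rad and value of joint safety_slide above 0.012 m); the robot touches nothing.
It fails at once if the fingers press on anything with more than 18 N while the safety button is still locked or on its way (slid less than 10 mm) (value of joint safety_slide below 0.01 m and contact force between the fingers and anything else above 18 N).
It fails at once if the lid is thrown or dropped (faster than 2.5 rad/s) (velocity of joint lid above 2.5 rad/s or velocity of joint lid below -2.5 rad/s).
It fails at once if a bystander is moved by more than 25 mm (distance of any of dish, eyepiece, slide_box, pencil, forceps, beaker, jar from where it was at the start of the episode above 0.025 m).
It also fails if it takes over 70 s, if anything falls off the work surface, if the arm or the gripper's body presses on something with over 40 N, if the wrist force passes 120 N, or if a joint passes its speed limit or range.

## Working session

There is one attempt and no reset: what is moved stays moved. The work goes in short steps, Python scripts to look and compute and a tool call to move; the robot and the scene stay as the last step left them, time stands still between calls to the robot, and variables do not carry over. Pictures are saved under pics/ and viewed, about 8 in all and at most 12, crops included, and the job is handed in when it is done.

Besides the shell and the picture viewer there is one more tool, called after "Emit:" by a JSON object that holds its "name" and its "arguments". play_rows: Moves the arm, as the interface text tells. Its arguments: {"type":"object","properties":{"targets":{"type":"array","items":{"type":"array","items":{"type":"number"}}}},"required":["targets"]}

```bash
mkdir -p pics; python3 - <<'E'
from rig import bot
import cv2,numpy as np
for n in("side","top"):
    cv2.imwrite(f"pics/{n}0.png",bot.capture(n)); c=bot.get_calibration(n)
    R=np.array(c["R"]);t=np.array(c["t"]);print(n,c["fx"],c["fy"],c["cx"],c["cy"],"\n",R.round(4),t.round(4),"cam",(-R.T@t).round(3))
s=bot.read_state();print({k:np.round(v,3).tolist() for k,v in s.items()})
E
```

```text
side 505.63046096066154 505.63046096066154 324.1841616785982 201.6212601346472 
 [[-0.9063 -0.4226 -0.0068]
 [-0.3232  0.7031 -0.6334]
 [ 0.2724 -0.5718 -0.7738]] [0.5239 0.2388 1.0768] cam [0.259 0.669 0.988]
top 470.39091518391893 470.39091518391893 319.7867335135195 199.14479583564358 
 [[ 0.0243 -0.9996 -0.0165]
 [-0.9964 -0.0229 -0.0817]
 [ 0.0812  0.0185 -0.9965]] [-0.0154  0.5565  1.101 ] cam [ 0.465 -0.023  1.142]
{'time_s': 0.1, 'joint_positions': [62.136, 30.275, 82.148, -0.001, 67.689, -10.225], 'qvel': [-0.083, -0.176, -0.198, -0.004, -0.011, -0.069], 'tau': [-0.001, -44.099, -17.715, 0.063, 0.053, -0.0], 'position': [0.189, 0.595, 0.222], 'tcp_rot': [[-0.953, 0.303, -0.001], [0.303, 0.953, -0.002], [0.0, -0.002, -1.0]], 'force': [-0.424, 0.101, -0.03], 'moment': [0.022, 0.005, -0.009], 'opening': 0.999}
```

View pics/side0.png

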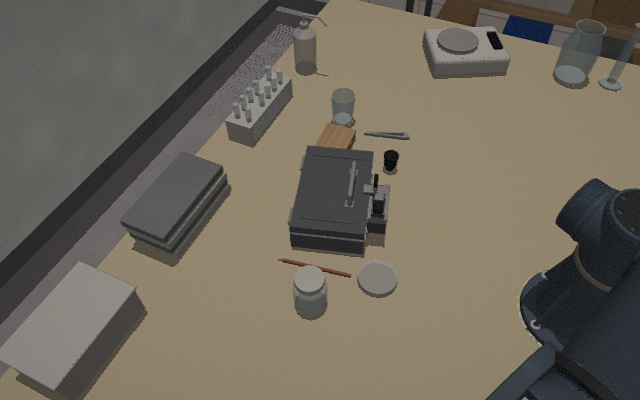

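View pics/top0.png

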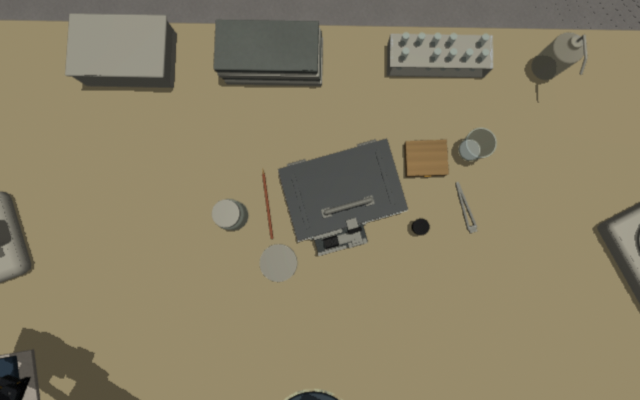

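The side view shows the case around (335,200), with its catch at (378,200). In the top view the case is around (343,190) and the catch around (342,238), with the black button to its left. I'll zoom in on both.

```bash
python3 - <<'E'
import cv2
a=cv2.imread("pics/top0.png")[135:265,270:415]; b=cv2.imread("pics/side0.png")[140:255,285:400]
cv2.imwrite("pics/topz.png",cv2.convertScaleAbs(cv2.resize(a,None,fx=5,fy=4.6,interpolation=2),alpha=1.8,beta=10))
cv2.imwrite("pics/sidez.png",cv2.convertScaleAbs(cv2.resize(b,None,fx=5,fy=5,interpolation=2),alpha=1.8,beta=10))
E
```

```text
(no output)
```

View pics/topz.png

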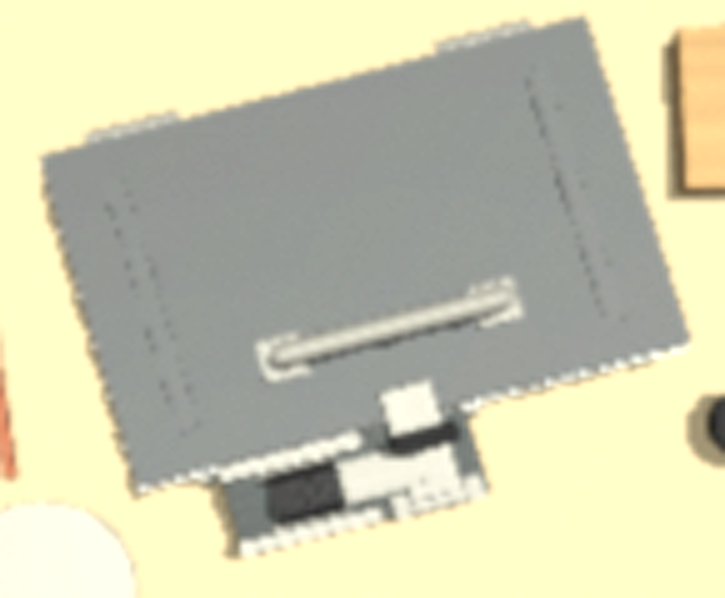

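View pics/sidez.png

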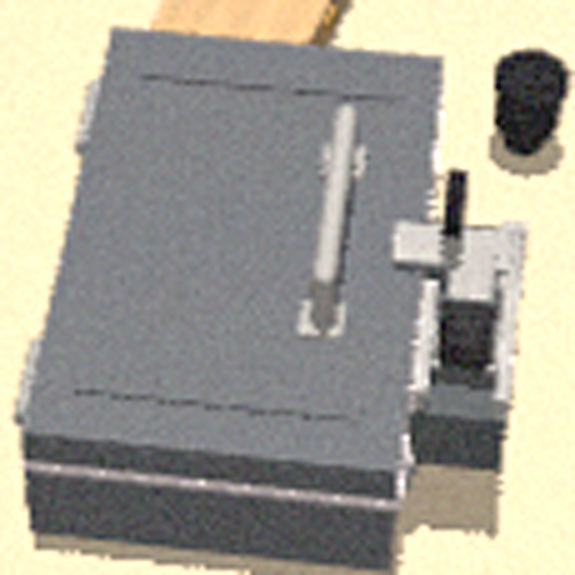

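Top zoom: lid corners (42,157), (587,17), (690,342), (137,490), T-bar around (420,433), button quad around (268–342, 462–525). Side zoom: lid corners (112,30), (440,60), (25,425), (405,470), T-bar upright around (455,200), button around (470,335). Next I'll fit the case pose and triangulate the catch.

```bash
cat > h.py <<'E'
from rig import bot
import numpy as np, cv2
from scipy.optimize import least_squares
C={n:bot.get_calibration(n) for n in("top","side")}
def proj(n,X):
    c=C[n];p=np.asarray(X)@np.array(c["R"]).T+c["t"];return np.stack([c["fx"]*p[...,0]/p[...,2]+c["cx"],c["fy"]*p[...,1]/p[...,2]+c["cy"]],-1)
def tz(p): return np.array(p)/[5,4.6]+[269.6,134.6]
def sz(p): return np.array(p)/5.+[284.6,139.6]
def c2w(q,X):
    c,s=np.cos(q[2]),np.sin(q[2]);return np.asarray(X)@np.array([[c,-s,0],[s,c,0],[0,0,1]]).T+[q[0],q[1],0]
def tri(pt,ps):
    f=lambda X:np.r_[proj("top",X)-pt,proj("side",X)-ps];r=least_squares(f,[.4,0,.1]);return r.x,np.abs(r.fun).max()
E
python3 - <<'E'
from h import *
L=np.array([[85,130,80],[85,-130,80],[-85,-130,80],[-85,130,80]])/1e3
T=tz([[42,157],[587,17],[690,342],[137,490]]);S=sz([[25,425],[112,30],[440,60],[405,470]])
for k in("both","top","side"):
    f=lambda q:np.r_[((proj("top",c2w(q,L))-T).ravel() if k!="side" else []),((proj("side",c2w(q,L))-S).ravel() if k!="top" else [])]
    r=least_squares(f,[.47,-.05,.2]);print(k,r.x,r.fun.round(1))
    if k=="both":q=r.x
np.save("q.npy",q)
inv=lambda X:np.r_[np.array([[np.cos(q[2]),np.sin(q[2])],[-np.sin(q[2]),np.cos(q[2])]])@(X[:2]-q[:2]),X[2]]*1e3
P={"bar-y end top":((458,428),(458,172)),"btn near latch back":((335,462),(445,300)),"btn near latch front":((342,508),(497,303)),
"btn far back":((268,482),(440,360)),"btn far front":((277,525),(492,368)),"grip +y":((275,360),(325,280)),"grip -y":((510,295),(345,107)),"nose back -y":((432,382),(396,225)),"nose back +y":((384,394),(394,258))}
for k,(a,b) in P.items():
    X,e=tri(tz(a),sz(b));print(k,X.round(4),"case",inv(X).round(1),"err",e.round(2))
E
```

```text
both [ 0.57675926 -0.05438115  0.30173601] [-0.6  0.  -0.1 -0.7  0.8  0.1  0.6 -0.4 -0.4  1.6  0.3 -0.6  1.2 -0.6
 -0.4  0.6]
top [ 0.57620844 -0.0539521   0.29797364] [-0.7  0.  -0.1 -0.3  0.6  0.6  0.2 -0.3]
side [ 0.57760081 -0.05524577  0.30675956] [-0.3  1.3 -0.1 -0.8  0.8 -1.  -0.3  0. ]
bar-y end top [ 0.4888 -0.0951  0.123 ] case [-96.1 -12.7 123. ] err 0.01
btn near latch back [ 0.4721 -0.0427  0.096 ] case [-96.4  42.3  96. ] err 0.19
btn near latch front [ 0.4495 -0.0463  0.1014] case [-119.1   45.5  101.4] err 0.15
btn far back [ 0.4622 -0.0131  0.0911] case [-97.1  73.5  91.1] err 0.36
btn far front [ 0.4404 -0.0179  0.0915] case [-119.4   75.4   91.5] err 0.2
grip +y [ 0.5201 -0.0149  0.1163] case [-42.4  54.5 116.3] err 0.41
grip -y [ 0.5533 -0.1168  0.1175] case [-41.  -52.6 117.5] err 0.42
nose back -y [ 0.5126 -0.0855  0.0842] case [-70.5 -10.7  84.2] err 0.37
nose back +y [ 0.5056 -0.0642  0.0863] case [-70.8  11.8  86.3] err 0.13
```

Emit:
{"name": "play_rows", "arguments": {"targets": [[1, 0.0225, -0.053, 0, 0, 0, 0.052], [1, 0.0225, -0.053, 0, 0, 0, 0.052], [1, 0.0225, -0.053, 0, 0, 0, 0.052], [1, 0.0225, -0.053, 0, 0, 0, 0.052], [1, 0.0225, -0.053, 0, 0, 0, 0.052], [1, 0.0225, -0.053, 0, 0, 0, 0.052], [1, 0.0225, -0.053, 0, 0, 0, 0.052], [1, 0.0225, -0.053, 0, 0, 0, 0.052], [1, 0.0225, -0.053, 0, 0, 0, 0.052], [1, 0.0225, -0.053, 0, 0, 0, 0.052], [1, 0.0225, -0.053, 0, 0, 0, 0.052], [1, 0.0225, -0.053, 0, 0, 0, 0.037]]}}

```text
time_s: 1.6
position: [0.4596, -0.0422, 0.2224]
tcp_rot: [[-0.955, -0.297, -0.0], [-0.297, 0.955, 0.0], [0.0, 0.0, -1.0]]
force: [1.2, 0.1, -0.2]
opening: 0.009
```

Emit:
{"name": "play_rows", "arguments": {"targets": [[1, 0, 0, -0.03, 0, 0, 0], [1, 0, 0, -0.03, 0, 0, 0], [1, 0, 0, -0.01, 0, 0, 0], [1, 0, 0, 0, 0, 0, 0]]}}

```text
time_s: 2.1
position: [0.459, -0.0401, 0.1522]
tcp_rot: [[-0.955, -0.297, -0.001], [-0.297, 0.955, 0.0], [0.001, 0.001, -1.0]]
force: [0.5, 0.6, -0.0]
opening: 0.007
```

```bash
cat > st.py <<'E'
from h import *
q=np.load("q.npy");M=np.array([[np.cos(q[2]),np.sin(q[2])],[-np.sin(q[2]),np.cos(q[2])]])
def show():
    s=bot.read_state();p=np.array(s["position"]);f=np.array(s["force"])
    print("t",s["time_s"],"w",p.round(4),"case",(M@(p[:2]-q[:2])*1e3).round(1),"z",round(p[2]*1e3,1),"F case",(M@f[:2]).round(2),f[2].round(2),"op",s["opening"]);print("yax",np.degrees(np.arctan2(*np.array(s["tcp_rot"])[[1,0],1])).round(1),"zax",np.array(s["tcp_rot"])[:,2].round(3),"J",np.round(s["joint_positions"],1))
if __name__=="__main__": show()
E
python3 st.py; python3 - <<'E'
from h import *
a=bot.capture("top")[200:265,300:390];b=bot.capture("side")[150:240,330:420]
im=np.hstack([cv2.resize(a,(540,390),interpolation=2),cv2.resize(b,(390,390),interpolation=2)[:, :250]])
cv2.imwrite("pics/a1.png",cv2.convertScaleAbs(im,alpha=1.8,beta=10))
E
```

```text
t 2.1 w [ 0.459  -0.0401  0.1522] case [-108.2   48.6] z 152.2 F case [0.67 0.39] -0.02 op 0.007482735423119528
yax 107.3 zax [-0.001  0.    -1.   ] J [ -18.9   24.3  109.2    0.    46.6 -126.2]
```

View pics/a1.png

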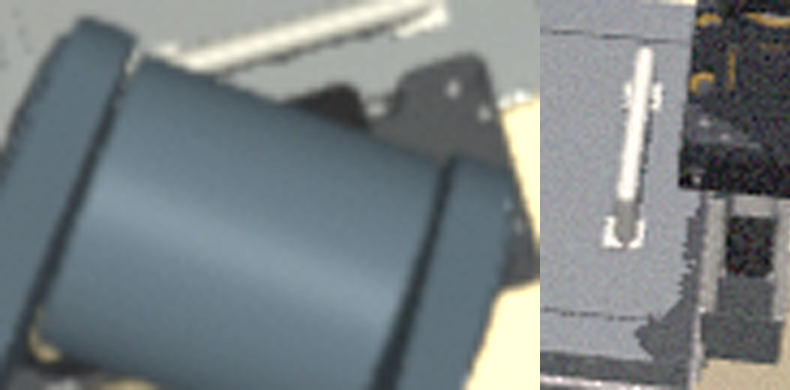

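The view is mostly blocked by the gripper. The button and rails are only just visible in the side view, and the tool is lined up over the button in x. From here I go by feel.

Emit:
{"name": "play_rows", "arguments": {"targets": [[1, 0, 0, -0.025, 0, 0, 0], [1, 0, 0, -0.017, 0, 0, 0], [1, 0, 0, -0.006, 0, 0, 0], [1, 0, 0, 0, 0, 0, 0], [1, 0, 0, -0.002, 0, 0, 0], [1, 0, 0, 0, 0, 0, 0]]}}

```text
time_s: 2.95
position: [0.4596, -0.0405, 0.103]
tcp_rot: [[-0.955, -0.297, 0.001], [-0.297, 0.955, -0.0], [-0.001, -0.001, -1.0]]
force: [-0.9, -1.3, 0.4]
opening: 0.005
```

Emit:
{"name": "play_rows", "arguments": {"targets": [[1, 0, 0, -0.0015, 0, 0, 0], [1, 0, 0, -0.001, 0, 0, 0], [1, 0, 0, 0, 0, 0, 0]]}}

```text
time_s: 3.32
position: [0.4592, -0.0404, 0.1]
tcp_rot: [[-0.955, -0.297, -0.0], [-0.297, 0.955, 0.0], [0.0, 0.0, -1.0]]
force: [-0.0, 0.4, 0.2]
opening: 0.005
```

Emit:
{"name": "play_rows", "arguments": {"targets": [[1, 0, 0, -0.001, 0, 0, 0], [1, 0, 0, -0.001, 0, 0, 0], [1, 0, 0, 0, 0, 0, 0]]}}

```text
time_s: 3.7
position: [0.4593, -0.0404, 0.098]
tcp_rot: [[-0.955, -0.297, -0.0], [-0.297, 0.955, 0.0], [0.0, 0.0, -1.0]]
force: [-0.2, -0.6, 1.0]
opening: 0.006
```

Emit:
{"name": "play_rows", "arguments": {"targets": [[1, 0, 0, -0.001, 0, 0, 0], [1, 0, 0, 0, 0, 0, 0]]}}

```text
time_s: 3.95
position: [0.4593, -0.0403, 0.0971]
tcp_rot: [[-0.955, -0.297, -0.0], [-0.297, 0.955, 0.0], [0.0, 0.0, -1.0]]
force: [0.1, 0.9, 2.6]
opening: 0.004
```

Emit:
{"name": "play_rows", "arguments": {"targets": [[1, 0, 0, -0.001, 0, 0, 0], [1, 0, 0, 0, 0, 0, 0]]}}

```text
time_s: 4.2
position: [0.4593, -0.0403, 0.0961]
tcp_rot: [[-0.955, -0.297, 0.0], [-0.297, 0.955, 0.0], [-0.0, 0.0, -1.0]]
force: [-0.7, 0.4, 3.2]
opening: 0.006
```

Emit:
{"name": "play_rows", "arguments": {"targets": [[1, 0, 0, -0.001, 0, 0, 0], [1, 0, 0, 0, 0, 0, 0]]}}

```text
time_s: 4.45
position: [0.4593, -0.0403, 0.0951]
tcp_rot: [[-0.955, -0.297, -0.0], [-0.297, 0.955, 0.0], [0.0, 0.0, -1.0]]
force: [-0.6, 1.3, 5.2]
opening: 0.008
```

Emit:
{"name": "play_rows", "arguments": {"targets": [[1, 0, 0, -0.001, 0, 0, 0], [1, 0, 0, 0, 0, 0, 0]]}}

```text
time_s: 4.7
position: [0.4593, -0.0403, 0.0941]
tcp_rot: [[-0.955, -0.297, -0.0], [-0.297, 0.955, 0.0], [0.0, 0.0, -1.0]]
force: [-1.3, 0.5, 5.1]
opening: 0.003
```

Emit:
{"name": "play_rows", "arguments": {"targets": [[1, 0, 0, -0.0005, 0, 0, 0], [1, 0, 0, 0, 0, 0, 0]]}}

```text
time_s: 4.95
position: [0.4592, -0.0403, 0.0936]
tcp_rot: [[-0.955, -0.297, -0.0], [-0.297, 0.955, 0.0], [0.0, 0.0, -1.0]]
force: [-1.2, 0.9, 5.8]
opening: 0.005
```

```bash
python3 -c "
from st import *
for i in range(6): bot.capture('top'); show()"|grep ^t
```

```text
t 5.0 w [ 0.4593 -0.0403  0.0937] case [-108.    48.3] z 93.7 F case [-0.92  1.3 ] 6.4 op 0.008224279033678205
t 5.05 w [ 0.4592 -0.0403  0.0937] case [-108.    48.4] z 93.7 F case [-0.92 -0.1 ] 5.48 op 0.004020327395665363
t 5.1 w [ 0.4593 -0.0403  0.0937] case [-108.    48.4] z 93.7 F case [-0.69  1.85] 5.87 op 0.0030127255881118686
t 5.15 w [ 0.4592 -0.0403  0.0937] case [-108.    48.4] z 93.7 F case [-0.4   1.98] 5.8 op 0.005862042768632891
t 5.2 w [ 0.4593 -0.0403  0.0937] case [-108.    48.3] z 93.7 F case [-0.51  1.15] 6.75 op 0.00042322261020899494
t 5.25 w [ 0.4592 -0.0403  0.0937] case [-108.    48.4] z 93.7 F case [-0.38  1.19] 6.09 op 0.004991676646237668
```

Emit:
{"name": "play_rows", "arguments": {"targets": [[1, 0, 0, -0.0004, 0, 0, 0], [1, -0.0003, 0.001, 0, 0, 0, 0], [1, -0.0003, 0.001, 0, 0, 0, 0], [1, -0.0003, 0.001, 0, 0, 0, 0], [1, 0, 0, 0, 0, 0, 0]]}}

```text
time_s: 5.88
position: [0.4588, -0.0382, 0.0934]
tcp_rot: [[-0.955, -0.297, 0.001], [-0.297, 0.955, -0.002], [-0.0, -0.002, -1.0]]
force: [-1.2, -2.4, 6.1]
opening: 0.002
```

Emit:
{"name": "play_rows", "arguments": {"targets": [[1, -0.0003, 0.001, 0, 0, 0, 0], [1, -0.0003, 0.001, 0, 0, 0, 0], [1, -0.0003, 0.001, 0, 0, 0, 0], [1, 0, 0, 0, 0, 0, 0]]}}

```text
time_s: 6.38
position: [0.4579, -0.0353, 0.0934]
tcp_rot: [[-0.955, -0.297, 0.001], [-0.298, 0.955, -0.002], [-0.0, -0.002, -1.0]]
force: [-0.5, -3.3, 6.4]
opening: 0.009
```

Emit:
{"name": "play_rows", "arguments": {"targets": [[1, -0.0003, 0.001, 0, 0, 0, 0], [1, -0.0003, 0.001, 0, 0, 0, 0], [1, -0.0003, 0.001, 0, 0, 0, 0], [1, 0, 0, 0, 0, 0, 0]]}}

```text
time_s: 6.88
position: [0.4571, -0.0324, 0.0934]
tcp_rot: [[-0.955, -0.298, 0.001], [-0.298, 0.955, -0.002], [-0.0, -0.002, -1.0]]
force: [-2.7, -2.6, 6.5]
opening: 0.005
```

```bash
python3 st.py
```

```text
t 6.875 w [ 0.4571 -0.0324  0.0934] case [-107.8   56.6] z 93.4 F case [-3.35 -1.68] 6.46 op 0.004692628925200045
yax 107.3 zax [ 0.001 -0.002 -1.   ] J [-1.800e+01  3.060e+01  1.124e+02 -1.000e-01  3.690e+01 -1.252e+02]
```

Emit:
{"name": "play_rows", "arguments": {"targets": [[1, -0.0003, 0.001, 0, 0, 0, 0], [1, -0.0003, 0.001, 0, 0, 0, 0], [1, -0.0003, 0.001, 0, 0, 0, 0], [1, 0, 0, 0, 0, 0, 0]]}}

```text
time_s: 7.38
position: [0.4562, -0.0294, 0.0934]
tcp_rot: [[-0.955, -0.298, 0.001], [-0.298, 0.955, -0.002], [-0.0, -0.002, -1.0]]
force: [-0.9, -3.4, 6.3]
opening: 0.0
```

Emit:
{"name": "play_rows", "arguments": {"targets": [[1, -0.0003, 0.001, 0, 0, 0, 0], [1, -0.0003, 0.001, 0, 0, 0, 0], [1, 0, 0, 0, 0, 0, 0]]}}

```text
time_s: 7.75
position: [0.4556, -0.0275, 0.0934]
tcp_rot: [[-0.955, -0.298, 0.001], [-0.298, 0.955, -0.002], [-0.0, -0.002, -1.0]]
force: [-1.0, -3.4, 6.0]
opening: 0.005
```

Emit:
{"name": "play_rows", "arguments": {"targets": [[1, -0.0003, 0.001, 0, 0, 0, 0], [1, 0, 0, 0, 0, 0, 0]]}}

```text
time_s: 8.0
position: [0.4553, -0.0265, 0.0934]
tcp_rot: [[-0.955, -0.298, 0.001], [-0.298, 0.955, -0.002], [-0.0, -0.002, -1.0]]
force: [-1.7, -4.0, 6.5]
opening: 0.002
```

Emit:
{"name": "play_rows", "arguments": {"targets": [[1, -0.0003, 0.001, 0, 0, 0, 0], [1, 0, 0, 0, 0, 0, 0]]}}

```text
time_s: 8.25
position: [0.455, -0.0255, 0.0934]
tcp_rot: [[-0.955, -0.298, 0.001], [-0.298, 0.955, -0.002], [-0.0, -0.002, -1.0]]
force: [-1.2, -3.2, 7.0]
opening: 0.006
```

```bash
python3 st.py
```

```text
t 8.25 w [ 0.455  -0.0255  0.0934] case [-107.7   63.8] z 93.4 F case [-2.1 -2.7] 6.97 op 0.005570770642359322
yax 107.3 zax [ 0.001 -0.002 -1.   ] J [ -17.2   30.5  112.7   -0.2   36.7 -124.4]
```

Emit:
{"name": "play_rows", "arguments": {"targets": [[1, -0.0003, 0.001, 0, 0, 0, 0], [1, 0, 0, 0, 0, 0, 0]]}}

```text
time_s: 8.5
position: [0.4551, -0.0248, 0.0935]
tcp_rot: [[-0.955, -0.298, 0.002], [-0.298, 0.955, -0.003], [-0.001, -0.003, -1.0]]
force: [-1.0, -4.6, 5.7]
opening: 0.006
```

Emit:
{"name": "play_rows", "arguments": {"targets": [[1, -0.0003, 0.001, 0, 0, 0, 0], [1, 0, 0, 0, 0, 0, 0]]}}

```text
time_s: 8.75
position: [0.4553, -0.0239, 0.0936]
tcp_rot: [[-0.955, -0.298, 0.003], [-0.298, 0.955, -0.003], [-0.002, -0.004, -1.0]]
force: [-1.1, -3.3, 5.7]
opening: 0.006
```

Emit:
{"name": "play_rows", "arguments": {"targets": [[1, -0.0003, 0.001, 0, 0, 0, 0], [1, 0, 0, 0, 0, 0, 0]]}}

```text
time_s: 9.0
position: [0.4554, -0.023, 0.0937]
tcp_rot: [[-0.955, -0.298, 0.004], [-0.298, 0.955, -0.003], [-0.003, -0.004, -1.0]]
force: [-1.7, -4.8, 5.4]
opening: -0.001
```

```bash
python3 st.py
```

```text
t 9.0 w [ 0.4554 -0.023   0.0937] case [-106.6   66. ] z 93.7 F case [-3.04 -4.09] 5.4 op -0.0008939648962033652
yax 107.3 zax [ 0.004 -0.003 -1.   ] J [ -16.9   30.4  112.8   -0.2   36.5 -124.1]
```

```bash
python3 - <<'E'
from h import *
b=bot.capture("side")[175:235,345:425]
cv2.imwrite("pics/a2.png",cv2.convertScaleAbs(cv2.resize(b,(800,600),interpolation=2),alpha=2.2,beta=10))
E
```

```text
(no output)
```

View pics/a2.png

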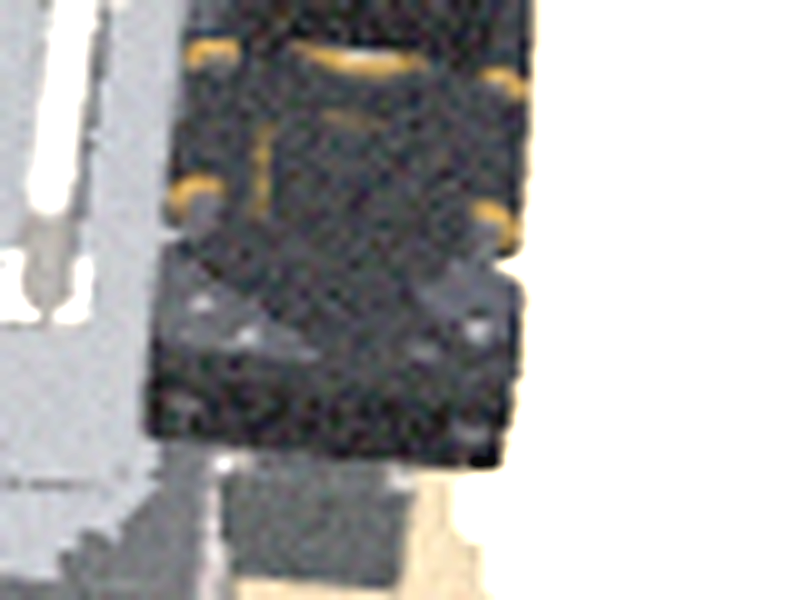

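The gripper body hides the button, so I keep going by feel: press a touch more, then slide until the force climbs at the stop.

Emit:
{"name": "play_rows", "arguments": {"targets": [[1, 0, 0, -0.0005, 0, 0, 0], [1, -0.0003, 0.001, 0, 0, 0, 0], [1, 0, 0, 0, 0, 0, 0]]}}

```text
time_s: 9.43
position: [0.4554, -0.0221, 0.0932]
tcp_rot: [[-0.955, -0.298, 0.004], [-0.298, 0.955, -0.003], [-0.003, -0.004, -1.0]]
force: [-1.0, -4.3, 5.8]
opening: 0.007
```

Emit:
{"name": "play_rows", "arguments": {"targets": [[1, -0.0003, 0.001, 0, 0, 0, 0], [1, 0, 0, 0, 0, 0, 0]]}}

```text
time_s: 9.68
position: [0.4553, -0.0212, 0.0933]
tcp_rot: [[-0.955, -0.298, 0.005], [-0.298, 0.955, -0.003], [-0.004, -0.005, -1.0]]
force: [-0.7, -5.0, 6.4]
opening: 0.003
```

Emit:
{"name": "play_rows", "arguments": {"targets": [[1, -0.0003, 0.001, 0, 0, 0, 0], [1, 0, 0, 0, 0, 0, 0]]}}

```text
time_s: 9.93
position: [0.4552, -0.0202, 0.0933]
tcp_rot: [[-0.955, -0.298, 0.005], [-0.298, 0.955, -0.003], [-0.004, -0.005, -1.0]]
force: [0.8, -4.6, 5.5]
opening: 0.006
```

```bash
python3 st.py
```

```text
t 9.925 w [ 0.4552 -0.0202  0.0933] case [-105.9   68.8] z 93.3 F case [-0.57 -4.62] 5.53 op 0.005560216393154286
yax 107.3 zax [ 0.005 -0.003 -1.   ] J [ -16.6   30.4  112.9   -0.2   36.3 -123.8]
```

Emit:
{"name": "play_rows", "arguments": {"targets": [[1, -0.0003, 0.001, 0, 0, 0, 0], [1, 0, 0, 0, 0, 0, 0]]}}

```text
time_s: 10.18
position: [0.455, -0.0192, 0.0933]
tcp_rot: [[-0.955, -0.298, 0.006], [-0.298, 0.955, -0.003], [-0.004, -0.005, -1.0]]
force: [0.7, -3.4, 6.5]
opening: 0.003
```

Emit:
{"name": "play_rows", "arguments": {"targets": [[1, -0.0003, 0.001, 0, 0, 0, 0], [1, 0, 0, 0, 0, 0, 0]]}}

```text
time_s: 10.42
position: [0.4548, -0.0182, 0.0933]
tcp_rot: [[-0.955, -0.298, 0.006], [-0.298, 0.955, -0.003], [-0.005, -0.005, -1.0]]
force: [0.2, -4.4, 6.2]
opening: 0.008
```

```bash
python3 st.py
```

```text
t 10.425 w [ 0.4548 -0.0182  0.0933] case [-105.6   70.8] z 93.3 F case [-1.09 -4.23] 6.17 op 0.008307347399229361
yax 107.3 zax [ 0.006 -0.003 -1.   ] J [ -16.3   30.4  113.    -0.2   36.2 -123.5]
```

Emit:
{"name": "play_rows", "arguments": {"targets": [[1, -0.0003, 0.001, 0, 0, 0, 0], [1, -0.0003, 0.001, 0, 0, 0, 0], [1, 0, 0, 0, 0, 0, 0]]}}

```text
time_s: 10.8
position: [0.4543, -0.0161, 0.0934]
tcp_rot: [[-0.955, -0.298, 0.006], [-0.298, 0.955, -0.003], [-0.005, -0.005, -1.0]]
force: [1.1, -3.7, 6.0]
opening: 0.005
```

Emit:
{"name": "play_rows", "arguments": {"targets": [[1, -0.0003, 0.001, 0, 0, 0, 0], [1, 0, 0, 0, 0, 0, 0]]}}

```text
time_s: 11.05
position: [0.4541, -0.0151, 0.0933]
tcp_rot: [[-0.955, -0.298, 0.006], [-0.298, 0.955, -0.003], [-0.005, -0.005, -1.0]]
force: [0.4, -4.5, 5.1]
opening: 0.006
```

```bash
python3 st.py
```

```text
t 11.05 w [ 0.4541 -0.0151  0.0933] case [-105.5   73.9] z 93.3 F case [-0.91 -4.41] 5.13 op 0.005633611001695286
yax 107.3 zax [ 0.006 -0.003 -1.   ] J [-1.600e+01  3.040e+01  1.131e+02 -1.000e-01  3.610e+01 -1.232e+02]
```

Emit:
{"name": "play_rows", "arguments": {"targets": [[1, -0.0003, 0.001, 0, 0, 0, 0], [1, 0, 0, 0, 0, 0, 0]]}}

```text
time_s: 11.3
position: [0.4538, -0.0141, 0.0934]
tcp_rot: [[-0.955, -0.298, 0.006], [-0.298, 0.955, -0.003], [-0.005, -0.005, -1.0]]
force: [0.8, -3.7, 6.2]
opening: 0.006
```

Emit:
{"name": "play_rows", "arguments": {"targets": [[1, -0.0003, 0.001, 0, 0, 0, 0], [1, 0, 0, 0, 0, 0, 0]]}}

```text
time_s: 11.55
position: [0.4535, -0.0131, 0.0934]
tcp_rot: [[-0.955, -0.298, 0.006], [-0.298, 0.955, -0.003], [-0.005, -0.005, -1.0]]
force: [1.1, -4.8, 6.3]
opening: 0.004
```

Emit:
{"name": "play_rows", "arguments": {"targets": [[1, -0.0003, 0.001, 0, 0, 0, 0], [1, 0, 0, 0, 0, 0, 0]]}}

```text
time_s: 11.8
position: [0.4534, -0.0124, 0.0934]
tcp_rot: [[-0.955, -0.298, 0.007], [-0.298, 0.955, -0.004], [-0.005, -0.006, -1.0]]
force: [0.7, -6.1, 5.6]
opening: 0.005
```

```bash
python3 st.py
```

```text
t 11.8 w [ 0.4534 -0.0124  0.0934] case [-105.3   76.7] z 93.4 F case [-1.15 -6.03] 5.6 op 0.004771575884877938
yax 107.3 zax [ 0.007 -0.004 -1.   ] J [ -15.7   30.3  113.2   -0.2   36.  -122.8]
```

Lateral force is rising at y = 76.7 mm, which fits narrow fingertips meeting the rib with the button at its stop. One more nudge to confirm, then I'll lift off.

Emit:
{"name": "play_rows", "arguments": {"targets": [[1, -0.0003, 0.001, 0, 0, 0, 0], [1, 0, 0, 0, 0, 0, 0]]}}

```text
time_s: 12.05
position: [0.4534, -0.012, 0.0935]
tcp_rot: [[-0.954, -0.299, 0.007], [-0.299, 0.954, -0.005], [-0.005, -0.007, -1.0]]
force: [1.1, -7.6, 6.7]
opening: 0.005
```

Emit:
{"name": "play_rows", "arguments": {"targets": [[1, -0.0003, 0.001, 0, 0, 0, 0], [1, 0, 0, 0, 0, 0, 0]]}}

```text
time_s: 12.3
position: [0.4536, -0.0116, 0.0935]
tcp_rot: [[-0.954, -0.299, 0.008], [-0.299, 0.954, -0.006], [-0.006, -0.008, -1.0]]
force: [0.9, -10.1, 5.5]
opening: 0.003
```

Emit:
{"name": "play_rows", "arguments": {"targets": [[1, 0, 0, 0.002, 0, 0, 0], [1, 0, 0, 0.002, 0, 0, 0], [1, 0, 0, 0.003, 0, 0, 0], [1, 0, 0, 0.01, 0, 0, 0], [1, 0, 0, 0.04, 0, 0, 0], [1, 0, 0, 0.05, 0, 0, 0], [1, 0, 0.06, 0.03, 0, 0, 0], [1, 0, 0.06, 0, 0, 0, 0], [1, 0, 0.05, 0, 0, 0, 0], [1, 0, 0, 0, 0, 0, 0]]}}

```text
time_s: 13.55
position: [0.4488, 0.1605, 0.2276]
tcp_rot: [[-0.953, -0.302, -0.0], [-0.302, 0.953, 0.001], [0.0, 0.001, -1.0]]
force: [0.5, 0.0, -0.4]
opening: 0.005
```

```bash
python3 st.py; python3 - <<'E'
from h import *
a=bot.capture("top")[190:260,300:380]; b=bot.capture("side")[165:235,345:425]
im=np.hstack([cv2.resize(a,(400,350),interpolation=2),cv2.resize(b,(400,350),interpolation=2)])
cv2.imwrite("pics/a3.png",cv2.convertScaleAbs(im,alpha=1.8,beta=10))
E
```

```text
t 13.55 w [0.4488 0.1605 0.2276] case [-58.4 243.2] z 227.6 F case [ 0.49 -0.15] -0.42 op 0.00519179110804369
yax 107.6 zax [-0.     0.001 -1.   ] J [   6.2   18.4  102.5    0.    59.1 -101.4]
```

View pics/a3.png

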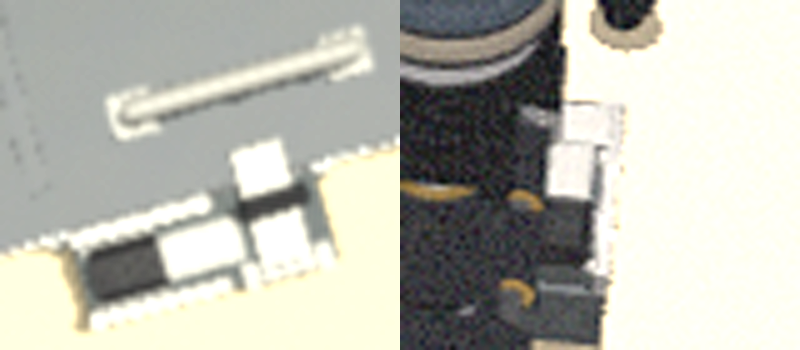

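Top zoom: the tongue's end is at about (245,240) and now clear of the strap, so the button is released. The T-bar runs from (237,215) to (307,190). Next I'll compute the bar centre and a push arc for the fingertip corner.

```bash
python3 - <<'E'
from st import *
def back(n,px,z):
    c=C[n];R=np.array(c["R"]);o=-R.T@np.array(c["t"]);d=R.T@np.array([(px[0]-c["cx"])/c["fx"],(px[1]-c["cy"])/c["fy"],1]);return o+d*(z-o[2])/d[2]
for nm,u in(("bar +y",(238,215)),("bar -y",(306,190)),("bar c",(272,202))):
    X=back("top",np.array(u)/5+[299.6,189.6],.122);print(nm,X.round(4),(M@(X[:2]-q[:2])*1e3).round(1))
b0=np.array([-.096,.0015]);hx,hz=-.125,.076
for th in np.radians([0,15,30,45,60,75,85,92,98]):
    c,s=np.cos(th),np.sin(th);u,w=.034,.036
    p=np.array([hx+u*c-w*s+.0095,.0015]);W=M.T@p+q[:2];print(round(np.degrees(th)),p[0].round(4),W.round(4),round(hz+u*s+w*c,4))
W=M.T@np.array([-.078,.0015])+q[:2];print("start",W)
E
```

```text
bar +y [ 0.4774 -0.0651  0.122 ] [-98.1  19.3]
bar -y [ 0.4889 -0.0943  0.122 ] [-95.8 -12. ]
bar c [ 0.4833 -0.0797  0.122 ] [-96.7   3.6]
0 -0.0815 [ 0.4985 -0.0772] 0.112
15 -0.092 [ 0.4885 -0.0803] 0.1196
30 -0.1041 [ 0.477  -0.0839] 0.1242
45 -0.1169 [ 0.4647 -0.0877] 0.1255
60 -0.1297 [ 0.4525 -0.0915] 0.1234
75 -0.1415 [ 0.4412 -0.095 ] 0.1182
85 -0.1484 [ 0.4346 -0.0971] 0.113
92 -0.1527 [ 0.4305 -0.0983] 0.1087
98 -0.1559 [ 0.4275 -0.0993] 0.1047
start [ 0.50183737 -0.07612882]
```

Emit:
{"name": "play_rows", "arguments": {"targets": [[1, 0.0105, -0.047, 0, 0, 0, 0], [1, 0.0105, -0.047, 0, 0, 0, 0], [1, 0.0105, -0.047, 0, 0, 0, 0], [1, 0.0105, -0.047, 0, 0, 0, 0], [1, 0.0105, -0.047, 0, 0, 0, 0], [1, 0, 0, -0.04, 0, 0, 0], [1, 0, 0, -0.04, 0, 0, 0], [1, 0, 0, 0, 0, 0, 0]]}}

```text
time_s: 14.65
position: [0.4992, -0.0783, 0.1451]
tcp_rot: [[-0.956, -0.294, -0.008], [-0.294, 0.956, 0.003], [0.006, 0.005, -1.0]]
force: [-0.8, -0.3, 0.6]
opening: 0.003
```

```bash
python3 st.py
```

```text
t 14.65 w [ 0.4992 -0.0783  0.1451] case [-81.2   0.3] z 145.1 F case [-0.84 -0.08] 0.64 op 0.0029445913131835796
yax 107.1 zax [-0.008  0.003 -1.   ] J [ -21.6   27.9  103.2   -0.    49.4 -128.7]
```

Emit:
{"name": "play_rows", "arguments": {"targets": [[1, 0.002, 0.003, 0, 0, 0, 0], [1, 0, 0, -0.006, 0, 0, 0], [1, 0, 0, -0.008, 0, 0, 0], [1, 0, 0, -0.008, 0, 0, 0], [1, 0, 0, -0.008, 0, 0, 0], [1, 0, 0, 0, 0, 0, 0]]}}

```text
time_s: 15.4
position: [0.5036, -0.0742, 0.1167]
tcp_rot: [[-0.955, -0.297, -0.002], [-0.297, 0.955, 0.001], [0.002, 0.001, -1.0]]
force: [-0.1, 0.4, 0.1]
opening: 0.005
```

```bash
python3 st.py
```

```text
t 15.4 w [ 0.5036 -0.0742  0.1167] case [-75.7   2.8] z 116.7 F case [0.   0.43] 0.11 op 0.0049295064076662785
yax 107.3 zax [-0.002  0.001 -1.   ] J [ -21.    30.7  104.2   -0.    45.2 -128.2]
```

Emit:
{"name": "play_rows", "arguments": {"targets": [[1, 0, 0, -0.005, 0, 0, 0], [1, -0.003, -0.0009, 0, 0, 0, 0], [1, -0.003, -0.0009, 0, 0, 0, 0], [1, -0.005, -0.0016, 0.0042, 0, 0, 0], [1, -0.005, -0.0016, 0.0034, 0, 0, 0], [1, 0, 0, 0, 0, 0, 0]]}}

```text
time_s: 16.15
position: [0.4884, -0.0798, 0.1209]
tcp_rot: [[-0.955, -0.296, 0.001], [-0.296, 0.955, -0.001], [-0.001, -0.001, -1.0]]
force: [2.2, 1.4, 1.7]
opening: 0.007
```

```bash
python3 st.py; python3 - <<'E'
from h import *
b=bot.capture("side")[150:220,335:415]
cv2.imwrite("pics/a4.png",cv2.convertScaleAbs(cv2.resize(b,(560,490),interpolation=2),alpha=1.8,beta=10))
E
```

```text
t 16.15 w [ 0.4884 -0.0798  0.1209] case [-91.9   2. ] z 120.9 F case [2.52 0.73] 1.7 op 0.006815400917489957
yax 107.2 zax [ 0.001 -0.001 -1.   ] J [ -22.2   29.5  106.1   -0.    44.3 -129.5]
```

View pics/a4.png

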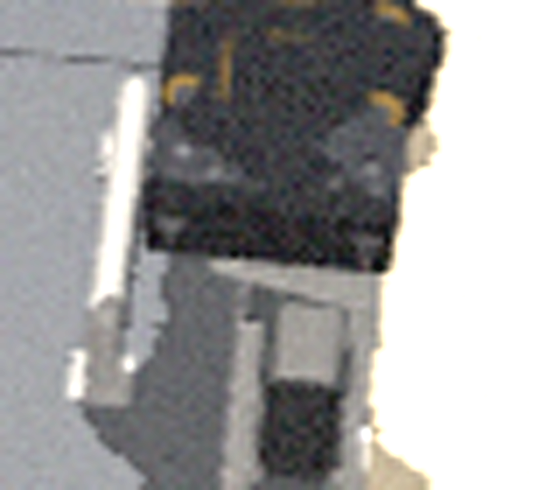

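Emit:
{"name": "play_rows", "arguments": {"targets": [[1, -0.0058, -0.0018, 0.0022, 0, 0, 0], [1, -0.0058, -0.0018, 0.0014, 0, 0, 0], [1, -0.0061, -0.0019, 0.001, 0, 0, 0], [1, -0.0061, -0.0019, 0.0003, 0, 0, 0], [1, 0, 0, 0, 0, 0, 0]]}}

```text
time_s: 16.82
position: [0.4652, -0.0871, 0.1266]
tcp_rot: [[-0.955, -0.296, 0.003], [-0.296, 0.955, -0.001], [-0.002, -0.002, -1.0]]
force: [1.8, 3.0, 10.2]
opening: 0.007
```

```bash
python3 st.py
```

```text
t 16.825 w [ 0.4652 -0.0871  0.1266] case [-116.3    1.9] z 126.6 F case [2.57 2.33] 10.21 op 0.007149695750131668
yax 107.2 zax [ 0.003 -0.001 -1.   ] J [ -24.2   27.7  108.9    0.    43.3 -131.4]
```

```bash
python3 - <<'E'
from h import *
a=bot.capture("top")[180:260,300:400]; b=bot.capture("side")[150:230,335:435]
im=np.hstack([cv2.resize(a,(400,320),interpolation=2),cv2.resize(b,(400,320),interpolation=2)])
cv2.imwrite("pics/a5.png",cv2.convertScaleAbs(im,alpha=2,beta=10))
E
```

```text
(no output)
```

View pics/a5.png

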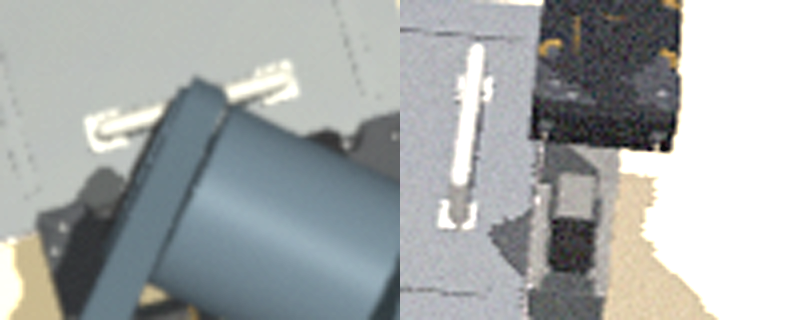

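The gripper hides the latch again. The upward force of 10 N leaves it unclear whether the tip rode up onto the bar, so I'll back off and look.

Emit:
{"name": "play_rows", "arguments": {"targets": [[1, 0, 0, 0.04, 0, 0, 0], [1, 0, 0, 0.05, 0, 0, 0], [1, 0, 0.06, 0, 0, 0, 0], [1, 0, 0.06, 0, 0, 0, 0], [1, 0, 0.06, 0, 0, 0, 0], [1, 0, 0, 0, 0, 0, 0]]}}

```text
time_s: 17.68
position: [0.4619, 0.0962, 0.2147]
tcp_rot: [[-0.953, -0.304, -0.004], [-0.304, 0.953, -0.0], [0.004, 0.001, -1.0]]
force: [0.3, -1.0, -0.3]
opening: 0.004
```

```bash
python3 st.py; python3 - <<'E'
from h import *
a=bot.capture("top")[185:255,310:390]; b=bot.capture("side")[155:225,345:425]
im=np.hstack([cv2.resize(a,(400,350),interpolation=2),cv2.resize(b,(400,350),interpolation=2)])
cv2.imwrite("pics/a6.png",cv2.convertScaleAbs(im,alpha=1.8,beta=10))
E
```

```text
t 17.675 w [0.4619 0.0962 0.2147] case [-64.9 177.9] z 214.7 F case [-0.02 -1.06] -0.28 op 0.004174555469987909
yax 107.7 zax [-0.004 -0.    -1.   ] J [  -1.8   19.2  103.8   -0.    57.2 -109.5]
```

View pics/a6.png

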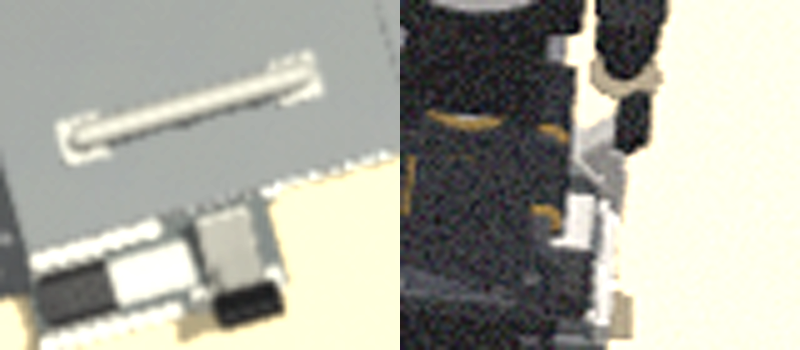

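Top zoom: the T-bar is now at (248,303), in front of the strap, and the strap is visibly tilted. So the latch is partly up and held. I'll estimate its angle and resume.

```bash
python3 - <<'E'
from st import *
def back(n,px,z):
    c=C[n];R=np.array(c["R"]);o=-R.T@np.array(c["t"]);d=R.T@np.array([(px[0]-c["cx"])/c["fx"],(px[1]-c["cy"])/c["fy"],1]);return o+d*(z-o[2])/d[2]
X=back("top",np.array((248,303))/5+[309.6,184.6],.122);print(X,(M@(X[:2]-q[:2])*1e3).round(1))
# side: bar dark at (632,122)
for th in np.radians([35,45,52,60,70]):
    c,s=np.cos(th),np.sin(th);Y=np.r_[M.T@np.array([-.1257+.029*c-.038*s,.003])+q[:2],.076+.029*s+.038*c]
    print(np.degrees(th).round(),((proj("top",Y)-[309.6,184.6])*5).round(),((proj("side",Y)-[344.6,154.6])*5+[400,0]).round())
E
```

```text
[ 0.450908   -0.09146826  0.122     ] [-131.2    2. ]
35.0 [241. 287.] [616. 127.]
45.0 [247. 306.] [634. 129.]
52.0 [250. 318.] [647. 132.]
60.0 [254. 333.] [660. 136.]
70.0 [258. 349.] [675. 143.]
```

Emit:
{"name": "play_rows", "arguments": {"targets": [[1, 0.002, -0.06, 0, 0, 0, 0], [1, 0, -0.06, 0, 0, 0, 0], [1, 0, -0.06, 0, 0, 0, 0], [1, 0, 0, -0.04, 0, 0, 0], [1, 0, 0, -0.035, 0, 0, 0], [1, 0, 0, -0.01, 0, 0, 0], [1, 0, 0, 0, 0, 0, 0], [1, 0, 0, 0, 0, 0, 0]]}}

```text
time_s: 18.77
position: [0.4671, -0.0874, 0.1311]
tcp_rot: [[-0.955, -0.297, 0.002], [-0.297, 0.955, -0.001], [-0.001, -0.001, -1.0]]
force: [-0.6, 0.3, -0.0]
opening: 0.004
```

```bash
python3 st.py
```

```text
t 18.775 w [ 0.4671 -0.0874  0.1311] case [-114.6    1. ] z 131.1 F case [-0.52  0.43] -0.04 op 0.004160229038166683
yax 107.3 zax [ 0.002 -0.001 -1.   ] J [ -24.1   27.3  108.4   -0.    44.2 -131.3]
```

Emit:
{"name": "play_rows", "arguments": {"targets": [[1, -0.0057, -0.0018, -0.003, 0, 0, 0], [1, -0.0048, -0.0013, -0.002, 0, 0, 0], [1, -0.0046, -0.0013, -0.0026, 0, 0, 0], [1, 0, 0, 0, 0, 0, 0]]}}

```text
time_s: 19.27
position: [0.4525, -0.0923, 0.1256]
tcp_rot: [[-0.955, -0.298, 0.005], [-0.298, 0.955, -0.003], [-0.003, -0.005, -1.0]]
force: [-2.5, -0.6, 19.7]
opening: 0.003
```

```bash
python3 st.py
```

```text
t 19.275 w [ 0.4525 -0.0923  0.1256] case [-129.9    0.7] z 125.6 F case [-2.6   0.19] 19.71 op 0.0026881404099831346
yax 107.3 zax [ 0.005 -0.003 -1.   ] J [-2.540e+01  2.710e+01  1.107e+02 -1.000e-01  4.190e+01 -1.327e+02]
```

Emit:
{"name": "play_rows", "arguments": {"targets": [[1, -0.0057, -0.0015, 0.001, 0, 0, 0], [1, -0.0057, -0.0015, -0.001, 0, 0, 0], [1, 0, 0, 0, 0, 0, 0]]}}

```text
time_s: 19.65
position: [0.4403, -0.0951, 0.123]
tcp_rot: [[-0.955, -0.297, 0.002], [-0.297, 0.955, -0.002], [-0.001, -0.002, -1.0]]
force: [1.1, -1.8, 5.6]
opening: 0.008
```

```bash
python3 st.py
```

```text
t 19.65 w [ 0.4403 -0.0951  0.123 ] case [-142.4    1.7] z 123.0 F case [ 0.52 -2.05] 5.58 op 0.007968991583378278
yax 107.3 zax [ 0.002 -0.002 -1.   ] J [-2.640e+01  2.680e+01  1.122e+02 -1.000e-01  4.090e+01 -1.336e+02]
```

Emit:
{"name": "play_rows", "arguments": {"targets": [[1, -0.0035, -0.001, -0.004, 0, 0, 0], [1, -0.0035, -0.001, -0.004, 0, 0, 0], [1, -0.002, -0.0006, -0.003, 0, 0, 0], [1, -0.002, -0.0006, -0.003, 0, 0, 0], [1, 0, 0, 0, 0, 0, 0]]}}

```text
time_s: 20.27
position: [0.4254, -0.0989, 0.109]
tcp_rot: [[-0.954, -0.3, -0.007], [-0.3, 0.954, -0.002], [0.008, 0.0, -1.0]]
force: [-9.1, -10.5, 16.4]
opening: 0.005
```

```bash
python3 st.py
```

```text
t 20.275 w [ 0.4254 -0.0989  0.109 ] case [-157.8    2.5] z 109.0 F case [-11.78  -7.29] 16.43 op 0.005427065606498535
yax 107.5 zax [-0.007 -0.002 -1.   ] J [ -27.6   27.9  114.4   -0.5   38.1 -134.7]
```

Emit:
{"name": "play_rows", "arguments": {"targets": [[1, 0, 0, 0.006, 0, 0, 0], [1, 0, 0, 0.04, 0, 0, 0], [1, 0, 0, 0.05, 0, 0, 0], [0.5, 0.012, 0.0036, 0, 0, 0, -0.1745], [0.5, 0.012, 0.0036, 0, 0, 0, -0.1745], [0.5, 0.012, 0.0036, 0, 0, 0, -0.1745], [0.5, 0.012, 0.0036, 0, 0, 0, -0.1745], [0.5, 0.012, 0.0036, 0, 0, 0, -0.1745], [0.5, 0.012, 0.0036, 0, 0, 0, -0.1745], [0.5, 0.012, 0.0036, 0, 0, 0, -0.1745], [0.5, 0.012, 0.0036, 0, 0, 0, -0.1745], [0.5, 0.012, 0.0036, 0, 0, 0, -0.1745]]}}

```text
time_s: 21.78
position: [0.5356, -0.0641, 0.2033]
tcp_rot: [[-0.292, 0.956, -0.005], [0.956, 0.292, 0.002], [0.003, -0.004, -1.0]]
force: [-0.5, -0.3, 0.4]
opening: 0.501
```

Emit:
{"name": "play_rows", "arguments": {"targets": [[0.5, 0, 0, 0, 0, 0, 0], [0.5, 0, 0, 0, 0, 0, 0]]}}

```text
time_s: 22.02
position: [0.5356, -0.0646, 0.2038]
tcp_rot: [[-0.3, 0.954, -0.003], [0.954, 0.3, 0.001], [0.002, -0.003, -1.0]]
force: [-0.2, 1.2, -0.3]
opening: 0.499
```

```bash
python3 st.py; python3 - <<'E'
from h import *
a=bot.capture("top")[180:260,310:400]; b=bot.capture("side")[150:230,335:425]
im=np.hstack([cv2.resize(a,(400,356),interpolation=2),cv2.resize(b,(400,356),interpolation=2)])
cv2.imwrite("pics/a7.png",cv2.convertScaleAbs(im,alpha=1.8,beta=10))
E
```

```text
t 22.025 w [ 0.5356 -0.0646  0.2038] case [-42.4   2.4] z 203.8 F case [0.16 1.25] -0.27 op 0.4993430396856727
yax 17.4 zax [-0.003  0.001 -1.   ] J [-18.8  25.1  95.4  -0.   59.6 -36.2]
```

View pics/a7.png

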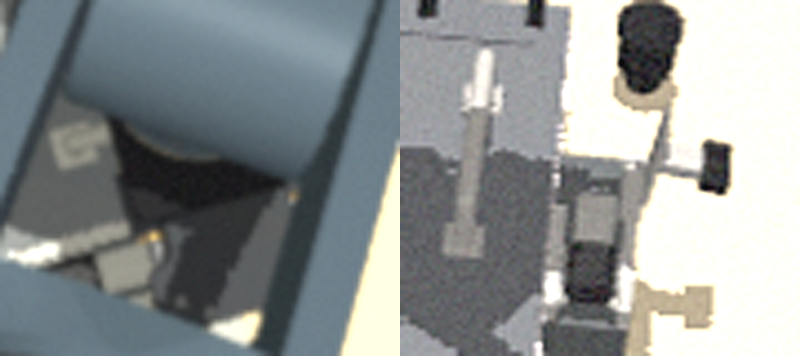

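Side zoom: the strap stands upright at (655,150) and the T-handle points towards the robot, bar at (715,167). The latch is fully up and the lid is shut. Next I'll grasp the bow handle.

Emit:
{"name": "play_rows", "arguments": {"targets": [[0.5, 0, 0, -0.045, 0, 0, 0], [0.5, 0, 0, -0.04, 0, 0, 0], [0.5, 0, 0, -0.015, 0, 0, 0], [0.5, 0, 0, -0.007, 0, 0, 0], [0.5, 0, 0, 0, 0, 0, 0], [1, 0, 0, 0, 0, 0, 0], [1, 0, 0, 0, 0, 0, 0], [1, 0, 0, 0, 0, 0, 0], [1, 0, 0, 0, 0, 0, 0], [1, 0, 0, 0, 0, 0, 0]]}}

```text
time_s: 23.38
position: [0.5362, -0.0653, 0.0977]
tcp_rot: [[-0.297, 0.955, -0.001], [0.955, 0.297, -0.0], [0.0, -0.001, -1.0]]
force: [-2.4, -1.9, 3.7]
opening: 0.114
```

```bash
python3 st.py; python3 - <<'E'
import numpy as np
R=np.hypot(127,55);a0=np.arctan2(55,-127)
P=lambda d:R*np.array([np.cos(a0-np.radians(d)),np.sin(a0-np.radians(d))])
for d in range(0,70,6): D=P(d+6)-P(d);print(d+6,"world dx,dy,dz",(D[0]*.9548).round(1),(D[0]*.2972).round(1),D[1].round(1))
E
```

```text
t 23.375 w [ 0.5362 -0.0653  0.0977] case [-41.9   1.6] z 97.7 F case [-2.85 -1.13] 3.65 op 0.1140921066643085
yax 17.3 zax [-0.001 -0.    -1.   ] J [-1.880e+01  3.430e+01  1.005e+02 -1.000e-01  4.530e+01 -3.600e+01]
6 world dx,dy,dz 6.2 1.9 13.0
12 world dx,dy,dz 7.4 2.3 12.2
18 world dx,dy,dz 8.6 2.7 11.4
24 world dx,dy,dz 9.7 3.0 10.3
30 world dx,dy,dz 10.7 3.3 9.2
36 world dx,dy,dz 11.5 3.6 8.0
42 world dx,dy,dz 12.3 3.8 6.7
48 world dx,dy,dz 12.9 4.0 5.3
54 world dx,dy,dz 13.3 4.1 3.9
60 world dx,dy,dz 13.6 4.2 2.4
66 world dx,dy,dz 13.8 4.3 0.9
72 world dx,dy,dz 13.8 4.3 -0.6
```

Emit:
{"name": "play_rows", "arguments": {"targets": [[1, 0.0031, 0.0009, 0.0065, 0, 0, 0], [1, 0.0031, 0.001, 0.0065, 0, 0, 0], [1, 0.0037, 0.0011, 0.0061, 0, 0, 0], [1, 0.0037, 0.0012, 0.0061, 0, 0, 0], [1, 0.0043, 0.0013, 0.0057, 0, 0, 0], [1, 0.0043, 0.0014, 0.0057, 0, 0, 0], [1, 0, 0, 0, 0, 0, 0]]}}

```text
time_s: 24.25
position: [0.5574, -0.0587, 0.1344]
tcp_rot: [[-0.298, 0.955, -0.005], [0.955, 0.298, -0.001], [0.0, -0.005, -1.0]]
force: [-4.9, -4.1, 1.9]
opening: 0.115
```

```bash
python3 st.py
```

```text
t 24.25 w [ 0.5574 -0.0587  0.1344] case [-19.8   1.6] z 134.4 F case [-5.86 -2.48] 1.89 op 0.11496061511130097
yax 17.3 zax [-0.005 -0.001 -1.   ] J [-17.4  32.2  96.   -0.2  52.  -34.6]
```

Emit:
{"name": "play_rows", "arguments": {"targets": [[1, 0.0048, 0.0015, 0.0052, 0, 0, 0], [1, 0.0049, 0.0015, 0.0051, 0, 0, 0], [1, 0.0053, 0.0016, 0.0046, 0, 0, 0], [1, 0.0054, 0.0017, 0.0046, 0, 0, 0], [1, 0.0057, 0.0018, 0.004, 0, 0, 0], [1, 0.0058, 0.0018, 0.004, 0, 0, 0], [1, 0.0061, 0.0019, 0.0034, 0, 0, 0], [1, 0.0062, 0.0019, 0.0033, 0, 0, 0], [1, 0, 0, 0, 0, 0, 0]]}}

```text
time_s: 25.38
position: [0.6005, -0.0455, 0.1706]
tcp_rot: [[-0.298, 0.955, -0.006], [0.955, 0.298, -0.002], [-0.0, -0.007, -1.0]]
force: [-10.9, -4.0, 12.7]
opening: 0.112
```

```bash
python3 st.py
```

```text
t 25.375 w [ 0.6005 -0.0455  0.1706] case [25.4  1.4] z 170.6 F case [-11.62  -0.61] 12.74 op 0.11241939686040325
yax 17.3 zax [-0.006 -0.002 -1.   ] J [-14.8  32.2  88.1  -0.3  60.1 -32.1]
```

Emit:
{"name": "play_rows", "arguments": {"targets": [[1, 0.0064, 0.002, 0.0036, 0, 0, 0], [1, 0.0065, 0.002, 0.0036, 0, 0, 0], [1, 0.0066, 0.002, 0.0025, 0, 0, 0], [1, 0.0067, 0.0021, 0.0025, 0, 0, 0], [1, 0.0068, 0.0021, 0.0012, 0, 0, 0], [1, 0.0068, 0.0021, 0.0012, 0, 0, 0], [1, 0, 0, 0, 0, 0, 0]]}}

```text
time_s: 26.25
position: [0.6431, -0.0325, 0.1845]
tcp_rot: [[-0.297, 0.955, -0.0], [0.955, 0.297, -0.001], [-0.001, -0.0, -1.0]]
force: [-4.0, -2.8, 5.2]
opening: 0.116
```

```bash
python3 st.py
```

```text
t 26.25 w [ 0.6431 -0.0325  0.1845] case [69.8  1.2] z 184.5 F case [-4.6  -1.46] 5.24 op 0.11617362249599561
yax 17.3 zax [-0.    -0.001 -1.   ] J [-12.8  34.1  81.3  -0.1  64.6 -30.1]
```

Emit:
{"name": "play_rows", "arguments": {"targets": [[1, 0.0052, 0.0016, 0.0005, 0, 0, 0], [1, 0.0052, 0.0016, 0.0002, 0, 0, 0], [1, 0, 0, 0, 0, 0, 0], [1, 0, 0, 0, 0, 0, 0], [0.79, 0, 0, 0, 0, 0, 0], [0.79, 0, 0, 0, 0, 0, 0]]}}

```text
time_s: 27.0
position: [0.6543, -0.0283, 0.1837]
tcp_rot: [[-0.297, 0.955, 0.002], [0.955, 0.297, 0.001], [0.0, 0.002, -1.0]]
force: [-0.0, 0.0, 0.2]
opening: 0.193
```

```bash
python3 st.py
```

```text
t 27.0 w [ 0.6543 -0.0283  0.1837] case [81.8  1.9] z 183.7 F case [-0.02  0.05] 0.15 op 0.19266095891825336
yax 17.3 zax [ 0.002  0.001 -1.   ] J [-12.3  34.9  79.8   0.1  65.2 -29.6]
```

Emit:
{"name": "play_rows", "arguments": {"targets": [[0.79, 0, 0, 0.01, 0, 0, 0], [0.79, 0, 0, 0.01, 0, 0, 0], [0.79, 0, 0, 0.03, 0, 0, 0], [0.79, 0, 0, 0.04, 0, 0, 0], [0.79, 0, 0, 0.04, 0, 0, 0], [0.79, -0.03, 0.05, 0.01, 0, 0, 0], [0.79, -0.03, 0.05, 0, 0, 0, 0], [0.79, -0.03, 0.05, 0, 0, 0, 0], [0.79, -0.03, 0.05, 0, 0, 0, 0], [0.79, -0.03, 0.05, 0, 0, 0, 0], [0.79, 0, 0, 0, 0, 0, 0], [0.79, 0, 0, 0, 0, 0, 0]]}}

```text
time_s: 28.5
position: [0.504, 0.2211, 0.3244]
tcp_rot: [[-0.298, 0.955, 0.002], [0.955, 0.298, -0.0], [-0.001, 0.002, -1.0]]
force: [0.5, 0.7, 0.2]
opening: 0.213
```

```bash
python3 st.py; python3 - <<'E'
from h import *
a=bot.capture("top")[100:280,210:440]; b=bot.capture("side")[110:290,280:420]
im=np.hstack([cv2.resize(a,None,fx=2.1,fy=2.1,interpolation=2),cv2.resize(b,None,fx=2.1,fy=2.1,interpolation=2)])
cv2.imwrite("pics/a8.png",cv2.convertScaleAbs(im,alpha=1.7,beta=10));print(im.shape)
E
```

```text
t 28.5 w [0.504  0.2211 0.3244] case [ 12.4 284.6] z 324.4 F case [0.67 0.52] 0.17 op 0.2132523303939036
yax 17.3 zax [ 0.002 -0.    -1.   ] J [12.1 18.3 85.3 -0.  76.3 -5.3]
(378, 777, 3)
```

View pics/a8.png

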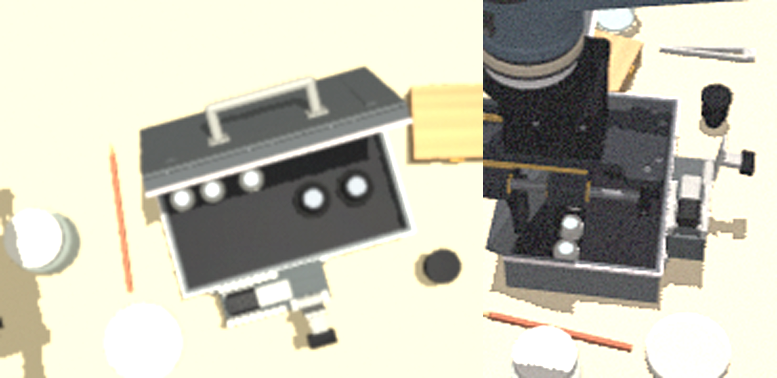

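The lid stands open with the handle bar at about (262,92), the latch is upright with its T-bar at (320,338), the button at (240,303) is still released, and the bystanders are in place. A quick numeric check of the lid angle, then I hand in.

```bash
python3 - <<'E'
from st import *
for d in(50,55,60,65,70):
    a=np.arctan2(55,-127)-np.radians(d);Y=np.r_[M.T@np.array([.085+.1384*np.cos(a),0])+q[:2],.058+.1384*np.sin(a)]
    print(d,((proj("top",Y)-[210,100])*2.1).round())
bot.hand_in()
E
```

```text
50 [269. 130.]
55 [266. 118.]
60 [262. 106.]
65 [259.  94.]
70 [255.  82.]
the job is handed in; nothing more can be done
```

The case is open: the safety button is released, the latch is upright and the lid stands at about 65°. I handed the job in at about 28.6 s of the 70 s allowed; the hand-in reports no verdict.

- **Button:** I pressed it down at about 6 N and slid it until it met its stop, where the sideways force reached about 10 N. The total force stayed at about 12 N or below in my readings, under the 18 N limit. After I lifted off, the picture showed the tongue clear of the latch strap.
- **Latch:** I pushed the T-handle over from behind, taking two passes because the upward force built up partway. I estimate it ended at 90–95°, and the picture before the lid was raised showed it upright. Pushing it over took up to about 20 N. The 18 N limit only applies while the button is still locked, and by then it was released.
- **Lid:** I gripped the bow handle and raised it along its arc at about 24°/s (0.4 rad/s). After the fingers opened, the wrist force read near zero, and the arm was moved well clear.

**Last checks:** The final picture puts the lid at about 65–66°, with the latch up and the button still released. The bystanders in view looked unmoved, but I did not measure them, and the beaker was mostly out of view. The gripper hid the button while I slid it and most of the latch push. Both were done by feel and confirmed in later pictures.

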